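# Pin the shaker platform for transport

### The job

Get the bench shaker ready to be carried: slide its platform away from you until the hole in the yellow lug lines up with the hole in the blue bracket, then push the red-headed locking pin fully home through both, until its head meets the bracket. Leave the other loose things on the bench where they are.

Things in the scene. Friction and masses are not known exactly. Their poses are not given: they have to be found in the camera images.
- shaker: White laboratory shaker fixed to the bench, base 250 x 230 mm, 60 mm high. Origin: centre of its underside on the bench. x points away from the robot along the platform's travel (yaw within 0.4 rad), y left, z up. Near its left (+y) edge a blue bracket stands on it, holding the pin. A low black knob (r 15 mm, top at 72 mm) stands at x 92, y 82 mm.
- platform (a joint): Travel of the shaker's platform along the shaker's x, in m. 0 = lug hole in line with bracket hole; negative = short of it, nearer the robot; positive = too far (limits -0.085, 0.040). Starts between -0.065 and -0.025; moves with about 3 N of friction and light damping (15 N s/m), and stays where it is left.
- lug_hole (a point): Centre of the 16 mm round hole, along the shaker's y and 104 mm above the bench, in the yellow lug: an upright plate 40 mm wide (x), 12 mm thick (y), top at 128 mm, on the platform's left edge. With the platform at 0 the lug is 3 mm to the right (-y) of the bracket, its ends flush with the bracket's, and this point is 39 mm to -y of bracket_hole.
- push_edge (a point): Middle of the top edge, outer face, of the platform's front (robot-side, -x) flange, where it can be pushed. The flange is 135 mm long (y), 6 mm thick, and rises from the deck at 80 mm to 105 mm above the bench. A like flange is on the far side, outer face 130 mm to +x. A green rack of small tubes is fixed on the deck, top 110 mm above the bench.
- bracket_hole (a point): Centre of the outer (left, +y) mouth of the bracket's hole; axes as shaker. The blue bracket is 40 mm wide (x), 30 mm thick (y), top 128 mm above the bench; its round 13 mm hole runs along y at the shaker's x = 0, 104 mm above the bench. The pin is home when the shoulder of its head meets this outer face.
- pin: Loose greased steel pin, 40 to 85 g, in the bracket's hole, sticking out to the left (+y), head drooping 2 mm. Shank 12 mm diameter, 60 mm long with a 7 mm tapered nose; red round head 28 mm diameter, 8 mm thick. Origin: on the axis at the shoulder (head's inner face); +y runs to the head. Starts 32 to 35 mm short of home, nose inside the bracket; friction 0.2; enters a lug in line within 3 mm.
- amber_bottle: Bystander: amber glass bottle with a black cap, 44 mm in diameter, 100 mm tall. Origin: centre of its underside.
- beaker: Bystander: open steel beaker, 64 mm in diameter, 85 mm tall. Origin: centre of its underside.
- slide_box: Bystander: blue plastic slide box 95 x 55 x 34 mm, lying left of the shaker. Origin: centre of its underside.
- petri_stack: Bystander: clear stacked dishes, 64 mm in diameter, 28 mm tall, left of the shaker. Origin: centre of its underside.
- tweezers: Bystander: steel tweezers lying flat, 105 mm long, 8 mm high, behind the shaker. Origin: middle, at its underside.
- spray_bottle: Bystander: white plastic bottle with a blue cap, 60 mm in diameter, 150 mm tall, far left. Origin: centre of its underside.
Not all that is in view belongs to the job. There is more than one size of the pin; the one meant has the size given above.

How it is judged:
By the outcome, as a careful person would: the job done as asked, in the order asked, and still so for the second after the job is handed in, with the robot touching nothing.
It also fails if it takes over 42 s, if anything falls off the work surface, if the arm or the gripper's body presses on something with over 40 N, if the wrist force passes 120 N, or if a joint passes its speed limit or range.

### The arm

A 6-joint arm with a two-finger parallel gripper is mounted at the origin on the work surface. World frame = base frame: x ahead of the robot, y to its left, z up, the work surface at z = 0. Lengths are in mm, angles in rad, forces in N, time in s.
With the tool pointing down it reaches from about 325 to 1000 mm from the base axis. Payload 5.1 kg.
Tool frame: the origin (TCP) lies midway between the tips of the shut fingers; the grasp point (between the pads) lies 19 mm behind it; z points along the fingers, y is the line along which they close (so a half turn about z gives the same grasp; the last joint's range is limited). The gripper opens to 85 mm and grips with 20 to 120 N. Pads are 22 mm wide; open, the fingers measure 114 mm over their backs; the gripper's body (76 mm by 85 mm) begins 54 mm behind the grasp point. The pads swing forward as they close: fully open they stand 13 mm farther back than shut.
Start: joints at [-1.426, 0.124, 1.65, -0, 1.367, -0.083], TCP at [146.76, -633.203, 231.322] pointing down, gripper open.
Joint ranges: [-2.61, 2.61], [-1.02, 2.33], [0.03, 2.71], [-1.35, 4.49], [0.32, 2.68], [-2.91, 2.91]. Speed limits (rad/s): [2.57, 2.57, 3.14, 3.14, 3.14, 3.14].

### API

Orientations are given as a rotation vector (axis times angle).
In Python, from bench import bot gives the robot as it stands.
- The arm moves only by the tool play_rows, never from a script. Its argument "targets" is text: rows parted by semicolons, each of 4 numbers parted by spaces: the shift along the world's x, y, z in cm, then the turn about the world's z in rad. A call has 1 to 20 rows; each row shifts and turns the commanded pose from where the row before left it; what a row does not reach is not made up. A row lasts 1/12 s, in which the tool goes at most 41.7 mm and 7.16 degrees, less where a joint would pass 70% of its speed; a pose out of reach is approached as far as the arm can. A call with a gripper value outside its range is refused whole. "jaw" is the closure, from 0 (fully open) to 1 (shut), set as the call begins (left out, the last holds). The fingers move at their own pace and stop on an object; the grip force is fixed at half the most. Time passes only in rows, so rows that do not move let the fingers close. It gives the time, the measured TCP pose, the force, the opening and the grip force at its end, in the units of the state.
- bot.get_obs(): the state, without advancing time (a new reading comes with each control period).
- bot.capture(name): name is "side" or "top" or "wrist"; returns a dict with "img" (420x560x3 uint8, red, green, blue), "vfov" (degrees; the focal length in pixels is half the picture's height over the tangent of half this angle, whatever the lens; pixels are square), "cx", "cy" (the principal point, pixels), "extrinsics" (4x4, takes a point from world to camera coordinates). Camera axes: x right, y down, z forward; pixel columns grow to the right and rows downward; lengths in mm; the calibration is good to about 2 mm. A picture is of the moment at which its call begins. There is no depth.
- bot.finish_job(): hands the job in; it is judged then, once.
The state is a dict: "time": time; "joint_positions": joint angles; "dq": joint speeds; "tau": joint torques, N m; "tcp_pos": TCP position; "tcp_rot": TCP orientation; "wrist_force": force on the tool from outside, world axes, zero at the start; "wrist_torque": the same for the moment, N m; "grip_width": finger opening in mm; "finger_force": force on a finger pad.
Only numpy, scipy, OpenCV 4.12 (cv2) and the standard library are available. Lean on these libraries where they do the work, as an engineer would, in place of code of your own. Each camera call takes 0.05 s, during which the arm holds its last target. There are 200 camera calls.

## Working session

There is one attempt and no reset: what is moved stays moved. The work goes in short steps, Python scripts to look and compute and a tool call to move; the robot and the scene stay as the last step left them, time stands still between calls to the robot, and variables do not carry over. Pictures are saved under pics/ and viewed, at most 10 in all, crops included, and the job is handed in when it is done.

Besides the shell and the picture viewer there is one more tool, called by a JSON object that holds its "name" and its "arguments". play_rows: Moves the arm, as the interface text tells. Its arguments: {"type":"object","properties":{"targets":{"type":"string"},"jaw":{"type":"number"}},"required":["targets"]}

```bash
mkdir -p pics; python3 - <<'E'
from bench import bot
import cv2,pickle,numpy as np
d={}
for n in("side","top"):
    c=bot.capture(n);d[n]=c;cv2.imwrite(f"pics/{n}0.png",c["img"][:,:,::-1])
    E=c["extrinsics"];print(n,c["vfov"],c["cx"],c["cy"],(-E[:3,:3].T@E[:3,3]).round(),E[:3,:3].round(2).tolist())
pickle.dump(d,open("d0.pkl","wb"))
o=bot.get_obs();print(o["time"],o["tcp_rot"],o["grip_width"],o["wrist_force"])
E
```

```text
side 42.33128833563682 281.82467836406414 207.8326801094293 [ 332.  825. 1015.] [[-0.94, -0.34, -0.0], [-0.27, 0.74, -0.62], [0.22, -0.58, -0.78]]
top 51.02627385323602 275.347253600611 206.1627698317331 [ 402.  130. 1057.] [[0.01, -1.0, 0.02], [-0.98, -0.01, -0.19], [0.19, -0.02, -0.98]]
0.1 [-3.11934384e+00 -3.56846045e-01  1.22879161e-04] 85.19690555400963 [-0.1494011  -0.75459904  0.42505496]
```

View pics/side0.png

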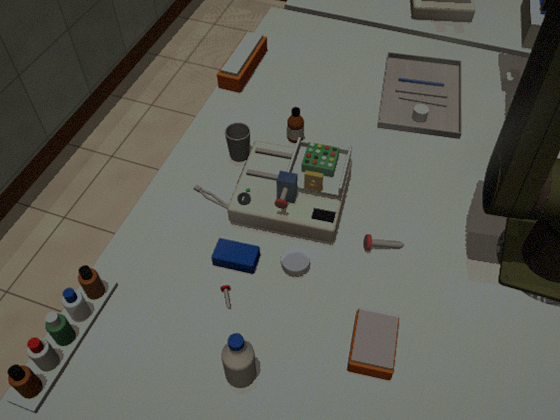

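View pics/top0.png

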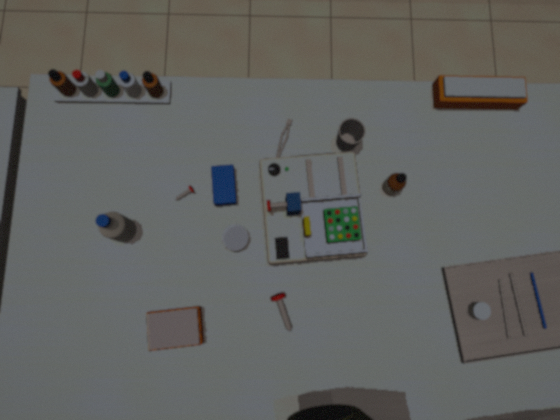

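Pin candidates in the side view: the pin in the bracket (282,203), a large loose pin (380,243) and a small loose pin (226,295). In the top view they are at (270,206), (281,308) and (187,192). The job calls for the one in the bracket. I'll check it in one brightened crop.

```bash
python3 - <<'E'
import cv2,pickle,numpy as np
d=pickle.load(open("d0.pkl","rb"))
def crop(n,x,y,w,h,s):
    i=d[n]["img"][y:y+h,x:x+w,::-1];i=cv2.resize(i,None,fx=s,fy=s,interpolation=cv2.INTER_CUBIC)
    return cv2.convertScaleAbs(i,alpha=1.7)
a=crop("top",250,145,125,125,3.2);b=crop("side",225,130,133,125,3)
b=cv2.resize(b,(400,400));a=cv2.resize(a,(400,400))
cv2.imwrite("pics/crop0.png",np.hstack([a,b]))
E
```

```text
(no output)
```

View pics/crop0.png

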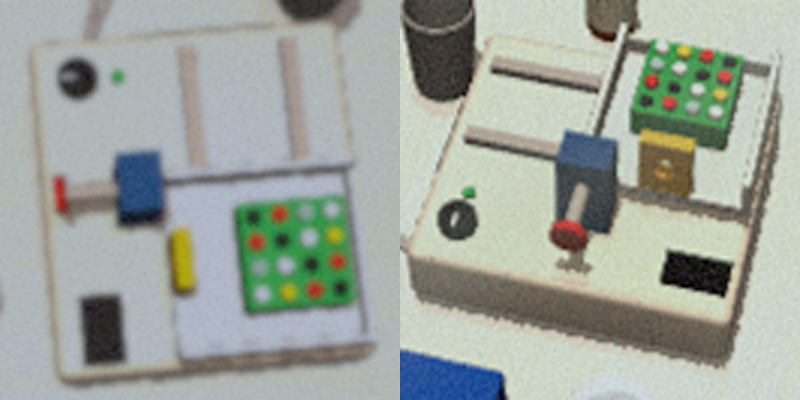

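The crop confirms it. The pin with the red head sits in the blue bracket (side view, about (282,203)). The yellow lug is short of the bracket, at top-view pixel (307,226) against (293,203). Next I'll measure.

```bash
cat > h.py <<'E'
import cv2,numpy as np
def cam(c):
    E=np.array(c["extrinsics"]);R,t=E[:3,:3],E[:3,3];f=210/np.tan(np.radians(c["vfov"])/2);return R,-R.T@t,f
def ray(c,p):
    R,o,f=cam(c);v=R.T@np.array([(p[0]-c["cx"])/f,(p[1]-c["cy"])/f,1]);return o,v/np.linalg.norm(v)
def onz(c,p,z):
    o,v=ray(c,p);return (o+v*(z-o[2])/v[2])
def tri(c1,p1,c2,p2):
    A=np.zeros((3,3));b=np.zeros(3);rs=[ray(c1,p1),ray(c2,p2)]
    for o,v in rs: M=np.eye(3)-np.outer(v,v);A+=M;b+=M@o
    x=np.linalg.solve(A,b);return x,[round(float(np.linalg.norm((np.eye(3)-np.outer(v,v))@(x-o))),1) for o,v in rs]
def blob(c,kind,roi):
    x,y,w,h=roi;i=cv2.cvtColor(c["img"],cv2.COLOR_RGB2HSV)
    lo,hi={"blue":((105,90,25),(125,255,255)),"yel":((18,130,50),(34,255,255)),"red":((0,130,50),(8,255,255))}[kind]
    m=cv2.inRange(i,lo,hi)
    if kind=="red": m|=cv2.inRange(i,(172,130,50),(180,255,255))
    z=np.zeros_like(m);z[y:y+h,x:x+w]=m[y:y+h,x:x+w]
    cs=cv2.findContours(z,cv2.RETR_EXTERNAL,cv2.CHAIN_APPROX_NONE)[0];return max(cs,key=cv2.contourArea)
def cen(k):
    m=cv2.moments(k);return m["m10"]/m["m00"],m["m01"]/m["m00"]
E
python3 - <<'E'
from h import *
import pickle
d=pickle.load(open("d0.pkl","rb"));T,S=d["top"],d["side"]
cr=lambda x,y:(250+(x+.5)*125/400-.5,145+(y+.5)*125/400-.5)
cs=lambda x,y:(225+(x+.5)*133/400-.5,130+(y+.5)*125/400-.5)
for n,p in dict(FL=(33,45),FR=(338,25),NL=(60,380)).items(): print("base",n,onz(T,cr(*p),60).round(1))
for n,p in dict(L=(413,262),NL=(737,322),F=(490,40)).items(): print("side base",n,onz(S,cs(p[0]-400,p[1]),60).round(1))
print("knob",onz(T,cr(77,77),72).round(1))
for k,r in dict(blue=(282,188,24,32),yel=(296,212,20,30),red=(262,195,12,22)).items():
    b=blob(T,k,r);print("top",k,cv2.boundingRect(b),cv2.contourArea(b),np.round(cen(b),1),onz(T,cen(b),128).round(1),[onz(T,p,128)[:2].round(1).tolist() for p in cv2.boxPoints(cv2.minAreaRect(b))])
rT=cen(blob(T,"red",(262,195,12,22)));rb=blob(S,"red",(270,190,25,30));print("red side",cen(rb),cv2.boundingRect(rb));print(tri(T,rT,S,cen(rb)))
print("flange",onz(T,cr(186,358),105).round(1),onz(T,cr(372,345),105).round(1))
# lug/bracket top corners from side crop
for n,p in dict(brFar=(565,130),brNear=(617,142),lugL=(641,130),lugR=(695,137)).items(): print(n,onz(S,cs(p[0]-400,p[1]),128).round(1))
E
```

```text
base FL [710.3 150.   60. ]
base FR [729.5 -76.   60. ]
base NL [465.3 126.8  60. ]
side base L [703.6 161.1  60. ]
side base NL [462.  128.9  60. ]
side base F [731.5 -62.9  60. ]
knob [682.9 117.5  72. ]
top blue (286, 193, 15, 22) 228.5 [293.3 202.4] [592.3  75.  128. ] [[611.9, 92.4], [615.4, 62.5], [569.8, 58.1], [566.4, 87.7]]
top yel (303, 217, 8, 19) 90.5 [306.3 226.2] [540.9  47.2 128. ] [[560.1, 55.8], [561.6, 42.4], [522.5, 38.7], [521.0, 52.0]]
top red (267, 201, 4, 10) 14.0 [268.5 205.7] [584.4 128.6 128. ] [[594.1, 132.8], [595.0, 128.0], [575.1, 124.4], [574.2, 129.3]]
red side (281.4625850340136, 201.06802721088434) (276, 199, 11, 8)
(array([589.29907058, 128.6177083 , 106.86563176]), [0.8, 0.8])
flange [478.2  42.1 105. ] [488.5 -84.2 105. ]
brFar [618.3  63.5 128. ]
brNear [578.7  61.1 128. ]
lugL [565.7  44.5 128. ]
lugR [526.4  37.2 128. ]
```

{"name": "play_rows", "arguments": {"targets": "1.79 3.58 0 -0.0081;1.79 3.58 0 -0.0081;1.79 3.58 0 -0.0081;1.79 3.58 0 -0.0081;1.79 3.58 0 -0.0081;1.79 3.58 0 -0.0081;1.79 3.58 0 -0.0081;1.79 3.58 0 -0.0081;1.79 3.58 0 -0.0081;1.79 3.58 0 -0.0081;1.79 3.58 0 -0.0081;1.79 3.58 0 -0.0081;1.79 3.58 0 -0.0081;1.79 3.58 0 -0.0081;1.79 3.58 0 -0.0081;1.79 3.58 0 -0.0081;1.79 3.58 0 -0.0081;0 0 0 0;0 0 0 0", "jaw": 1}}

```text
time: 1.68
tcp_pos: [451.1, -22.6, 230.8]
tcp_rot: [-3.138, -0.149, 0.002]
wrist_force: [0.1, -0.4, -0.0]
grip_width: 0.1
finger_force: 0.0
```

```bash
python3 - <<'E'
from bench import bot
from h import *
c=bot.capture("wrist");cv2.imwrite("pics/w1.png",cv2.convertScaleAbs(c["img"][:,:,::-1],alpha=1.6))
R,o,f=cam(c);print(o.round(),R.round(2).tolist(),f)
E
```

```text
[536. -15. 373.] [[0.09, -1.0, -0.0], [-0.94, -0.09, 0.33], [-0.33, -0.03, -0.94]] 320.22533757890307
```

View pics/w1.png

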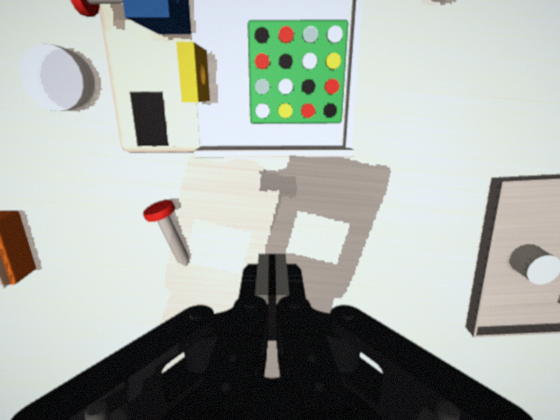

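The wrist view shows the flange's front edge at row ~151, columns 195–352, so it is centred on the shut fingertips at column 270. The yellow lug is at (193,72). I'll go down in front of the flange.

{"name": "play_rows", "arguments": {"targets": "0 0 -2.8 0;0 0 -2.8 0;0 0 -2.8 0;0 0 -2.8 0;0 0 -2.8 0;0 0 0 0;0 0 0 0"}}

```text
time: 2.32
tcp_pos: [449.3, -25.6, 90.0]
tcp_rot: [-3.138, -0.138, 0.006]
wrist_force: [0.1, -0.7, 0.8]
grip_width: -0.1
finger_force: 0.0
```

```bash
python3 - <<'E'
from bench import bot
from h import *
o=bot.get_obs();print(o["tcp_pos"])
c=bot.capture("wrist");cv2.imwrite("pics/w2.png",cv2.convertScaleAbs(c["img"][:,:,::-1],alpha=1.6))
R,o,f=cam(c);print(o.round())
E
```

```text
[449.33610104 -25.59035033  89.98089139]
[534. -18. 232.]
```

View pics/w2.png

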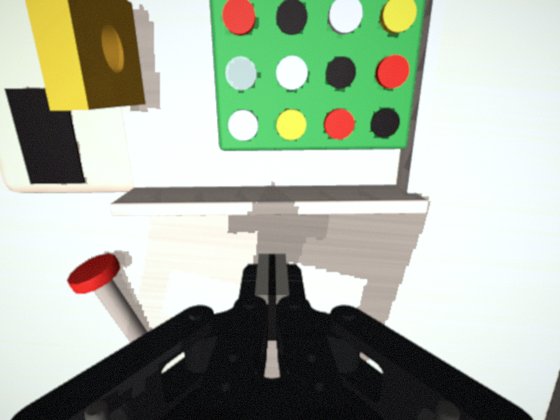

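The wrist view shows the flange edge (row ~203) square to the fingers, about 20 mm ahead of them. I'll push most of the way and then check.

{"name": "play_rows", "arguments": {"targets": "0.6 0.054 0 0;0.6 0.054 0 0;0.6 0.054 0 0;0.6 0.054 0 0;0.6 0.054 0 0;0.6 0.054 0 0;0.6 0.054 0 0;0.6 0.054 0 0;0.6 0.054 0 0;0.6 0.054 0 0;0 0 0 0;0 0 0 0"}}

```text
time: 3.37
tcp_pos: [512.0, -19.2, 91.2]
tcp_rot: [3.138, 0.142, 0.003]
wrist_force: [0.2, 1.2, 0.3]
grip_width: 0.4
finger_force: 0.0
```

```bash
cat > look.py <<'E'
import sys
from bench import bot
from h import *
n=sys.argv[1]
o=bot.get_obs();print(np.round(o["tcp_pos"],1),np.round(o["wrist_force"],1))
d={k:bot.capture(k) for k in("top","side","wrist")}
import pickle;pickle.dump(d,open(n+".pkl","wb"))
def crop(n,x,y,w,h,W=400,H=300):
    i=cv2.resize(d[n]["img"][y:y+h,x:x+w,::-1],(W,H),interpolation=cv2.INTER_CUBIC);return cv2.convertScaleAbs(i,alpha=1.7)
a=np.vstack([crop("top",260,165,80,60),crop("side",255,155,80,60)]);b=crop("wrist",0,0,280,420)
b=crop("wrist",0,0,280,420,400,600);cv2.imwrite(f"pics/{n}.png",np.hstack([a,b]))
T=d["top"];ex=np.array([.996,.09]);ey=np.array([-.09,.996])
for k,r in dict(blue=(282,188,24,32),yel=(296,185,20,55),red=(262,190,40,25)).items():
    try:
        p=onz(T,np.array(0),0) if 0 else np.array([onz(T,q[0],128 if k!="red" else 104)[:2] for q in blob(T,k,r)])
        print(k,"along x",(p@ex).min().round(1),(p@ex).max().round(1),"y",(p@ey).min().round(1),(p@ey).max().round(1))
    except Exception as e: print(k,e)
E
python3 look.py l1
```

```text
[512.  -19.2  91.2] [0.2 1.2 0.3]
blue along x 573.2 617.8 y 6.8 36.6
yel along x 560.7 602.5 y -8.2 5.2
red along x 588.4 608.9 y 71.8 77.8
```

View pics/l1.png

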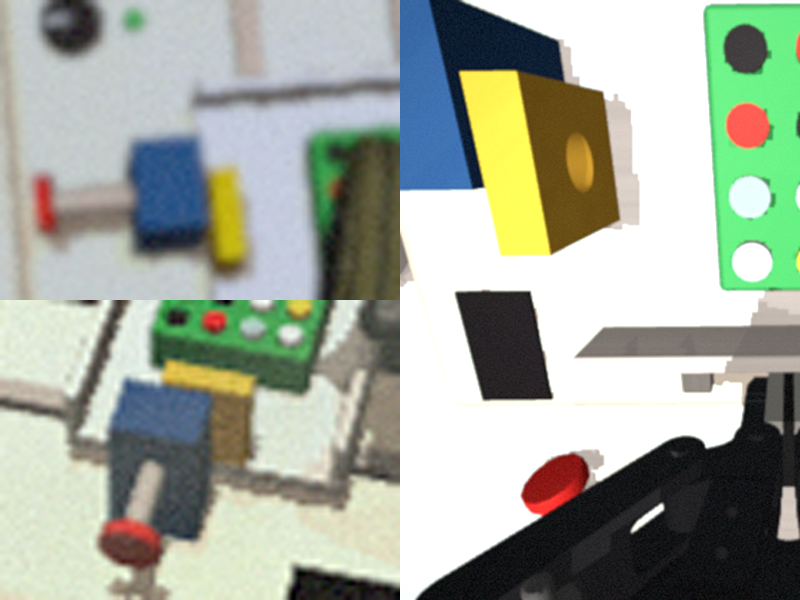

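```bash
python3 - <<'E'
from h import *
import pickle
c=pickle.load(open("l1.pkl","rb"))["wrist"];ex=np.array([.996,.09])
for p in((51.5,130.6),(69.7,177),(105.4,177),(41.6,49.5),(84,49.5)):
    q=onz(c,p,128);print(q.round(1),(q[:2]@ex).round(1))
E
```

```text
[577.6  58.8 128. ] 580.6
[562.4  54.7 128. ] 565.1
[563.5  42.6 128. ] 565.1
[601.7  58.5 128. ] 604.5
[602.8  45.8 128. ] 604.5
```

Both views put the lug about 15.4 mm short of flush (lug near corner ~(70,177) in wrist pixels, bracket corner ~(52,131)). I'll move slowly for the last part.

{"name": "play_rows", "arguments": {"targets": "0.3 0.027 0 0;0.3 0.027 0 0;0.3 0.027 0 0;0.2 0.018 0 0;0.2 0.018 0 0;0 0 0 0;0 0 0 0;0 0 0 0"}}

```text
time: 4.18
tcp_pos: [524.4, -18.0, 91.3]
tcp_rot: [3.138, 0.141, 0.001]
wrist_force: [-0.7, -0.6, -0.0]
grip_width: -0.1
finger_force: 0.3
```

```bash
python3 look.py l2
```

```text
[524.4 -18.   91.3] [-0.7 -0.6 -0. ]
blue along x 573.0 617.8 y 6.6 36.7
yel along x 571.7 613.7 y -7.9 4.6
red along x 588.4 608.9 y 71.8 77.6
```

View pics/l2.png

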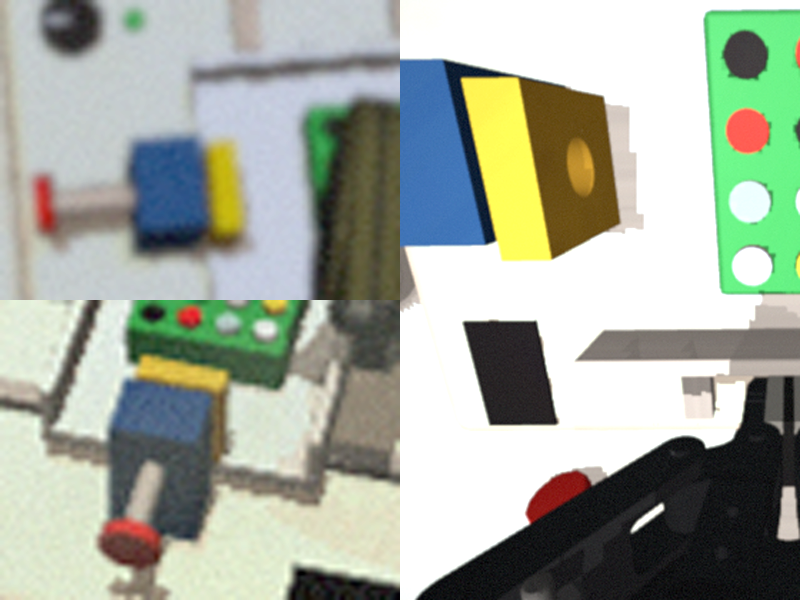

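```bash
python3 - <<'E'
from h import *
import pickle
c=pickle.load(open("l2.pkl","rb"))["wrist"];ex=np.array([.996,.09])
for p in((61.9,170.1),(71.3,180.6),(106.4,180.6),(30.8,41.6),(43.4,54.6),(82,53.5)):
    q=onz(c,p,128);print(q.round(1),(q[:2]@ex).round(1))
E
```

```text
[577.5  58.4 128. ] 580.5
[574.1  55.6 128. ] 576.8
[575.2  43.6 128. ] 576.8
[616.5  62.7 128. ] 619.7
[613.3  59.5 128. ] 616.2
[614.6  47.8 128. ] 616.5
```

The views agree that about 3.6 mm remains (bracket corner at (62,170), lug corner at (71,181)).

{"name": "play_rows", "arguments": {"targets": "0.12 0.011 0 0;0.12 0.011 0 0;0.12 0.011 0 0;0 0 0 0;0 0 0 0;0 0 0 0"}}

```text
time: 4.83
tcp_pos: [527.8, -17.7, 91.4]
tcp_rot: [3.138, 0.141, 0.001]
wrist_force: [-2.4, -0.7, 0.6]
grip_width: 0.4
finger_force: 1.1
```

```bash
python3 look.py l3
```

```text
[527.8 -17.7  91.4] [-2.4 -0.7  0.6]
blue along x 573.3 618.0 y 7.2 36.7
yel along x 576.0 616.0 y -8.1 4.2
red along x 588.4 608.9 y 71.8 77.8
```

View pics/l3.png

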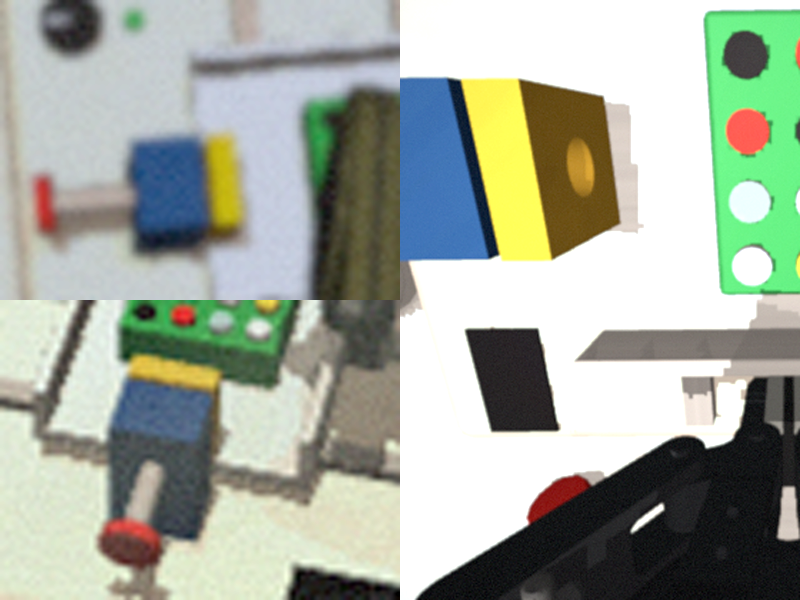

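In the wrist view the lug and bracket ends are now flush (both near edges at row ~181, both far edges at row ~55). I'll back off the flange, rise, and go round to the outside of the pin head.

{"name": "play_rows", "arguments": {"targets": "-0.5 -0.045 0 0;-1.2 -0.108 0 0;-1.2 -0.108 0 0;-1.1 -0.1 0 0;0 0 2.5 0;0 0 2.5 0;0 0 2.5 0;0 0 2.5 0;1.65 3.21 0 0;1.65 3.21 0 0;1.65 3.21 0 0;1.65 3.21 0 0;1.65 3.21 0 0;1.65 3.21 0 0;0 0 0 0;0 0 0 0"}}

```text
time: 6.32
tcp_pos: [586.9, 172.8, 190.9]
tcp_rot: [3.138, 0.146, 0.0]
wrist_force: [-0.9, -0.7, -0.8]
grip_width: -0.0
finger_force: 0.0
```

{"name": "play_rows", "arguments": {"targets": "0 0 -2.4 0;0 0 -2.4 0;0 0 -2.4 0;0 0 -2.3 0;0 0 0 0;0 0 0 0;0 0 0 0"}}

```text
time: 6.9
tcp_pos: [587.4, 170.8, 97.9]
tcp_rot: [-3.138, -0.14, -0.003]
wrist_force: [-0.3, -0.1, 0.1]
grip_width: -0.1
finger_force: 0.0
```

```bash
python3 look.py l4
```

```text
[587.4 170.8  97.9] [-0.3 -0.1  0.1]
blue along x 573.0 617.5 y 6.8 31.5
yel along x 576.0 616.0 y -7.9 4.4
red along x 590.6 597.7 y 72.0 78.4
```

View pics/l4.png

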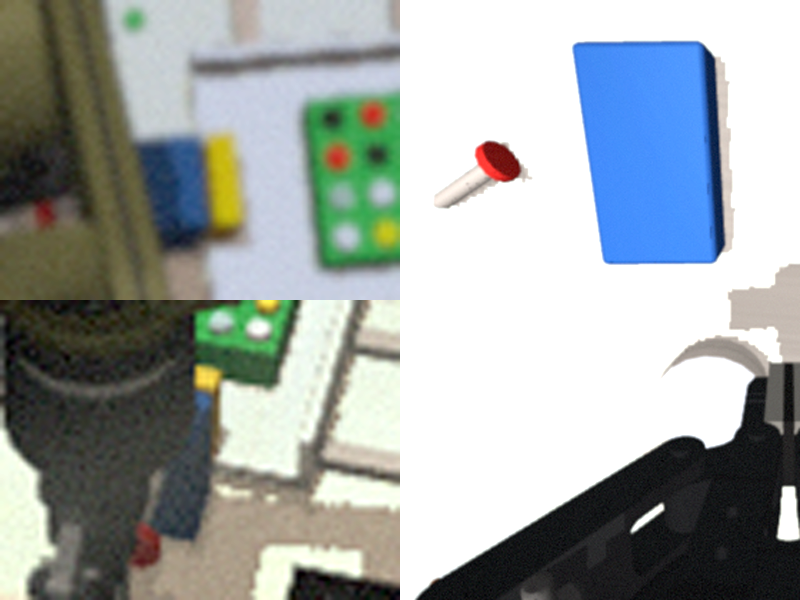

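The platform stayed put, and the fingers are outside the head (red at side px ~(284,204)), on its axis. I'll push the pin inwards.

{"name": "play_rows", "arguments": {"targets": "0.06 -0.7 0 0;0.06 -0.7 0 0;0.045 -0.5 0 0;0.045 -0.5 0 0;0.045 -0.5 0 0;0.036 -0.4 0 0;0.036 -0.4 0 0;0.036 -0.4 0 0;0.036 -0.4 0 0;0 0 0 0;0 0 0 0"}}

```text
time: 7.97
tcp_pos: [590.7, 126.1, 96.3]
tcp_rot: [-3.138, -0.141, 0.0]
wrist_force: [-0.6, -0.7, 0.2]
grip_width: -0.1
finger_force: 0.0
```

{"name": "play_rows", "arguments": {"targets": "0.027 -0.3 0 0;0.027 -0.3 0 0;0.027 -0.3 0 0;0.018 -0.2 0 0;0.018 -0.2 0 0;0 0 0 0;0 0 0 0"}}

```text
time: 8.55
tcp_pos: [591.8, 113.1, 96.3]
tcp_rot: [-3.138, -0.141, 0.0]
wrist_force: [-0.3, 0.0, 0.4]
grip_width: -0.2
finger_force: 0.0
```

{"name": "play_rows", "arguments": {"targets": "0.014 -0.15 0 0;0.014 -0.15 0 0;0 0 0 0;0 0 0 0"}}

```text
time: 8.88
tcp_pos: [591.9, 112.2, 96.4]
tcp_rot: [-3.135, -0.141, -0.0]
wrist_force: [-0.5, 6.1, -1.1]
grip_width: 0.2
finger_force: 3.5
```

```bash
python3 look.py l5
```

```text
[591.9 112.2  96.4] [-0.5  6.1 -1.1]
blue along x 582.4 594.7 y 7.8 33.9
yel along x 578.2 597.7 y -11.2 3.8
red max() iterable argument is empty
```

{"name": "play_rows", "arguments": {"targets": "0.01 -0.1 0 0;0.01 -0.1 0 0;0.01 -0.1 0 0;0 0 0 0;0 0 0 0"}}

```text
time: 9.45
tcp_pos: [591.9, 112.1, 96.4]
tcp_rot: [-3.129, -0.141, 0.0]
wrist_force: [-1.1, 16.3, 0.2]
grip_width: 0.1
finger_force: 8.2
```

The pin stopped at the predicted home position and force rises with no motion. I'll retreat and look.

{"name": "play_rows", "arguments": {"targets": "-0.04 0.5 0 0;-0.09 1 0 0;-0.18 2 0 0;-0.18 2 0 0;0 0 3 0;0 0 3.5 0;0 0 3.5 0;0 3.5 0 0;0 3.5 0 0;0 3.5 0 0;0 3.5 0 0;0 0 0 0;0 0 0 0"}}

```text
time: 10.53
tcp_pos: [587.0, 303.9, 196.0]
tcp_rot: [3.137, 0.146, -0.0]
wrist_force: [0.2, -0.4, 0.1]
grip_width: 0.0
finger_force: 0.0
```

```bash
sed -i 's/b=crop("wrist",0,0,280,420,400,600)/b=crop("side",225,130,133,200,400,600)/' look.py; python3 look.py l6
```

```text
[587.  303.9 196. ] [ 0.2 -0.4  0.1]
blue along x 573.6 617.8 y 6.6 34.9
yel along x 576.0 616.0 y -8.5 4.2
red along x 587.9 610.7 y 35.7 42.1
```

View pics/l6.png

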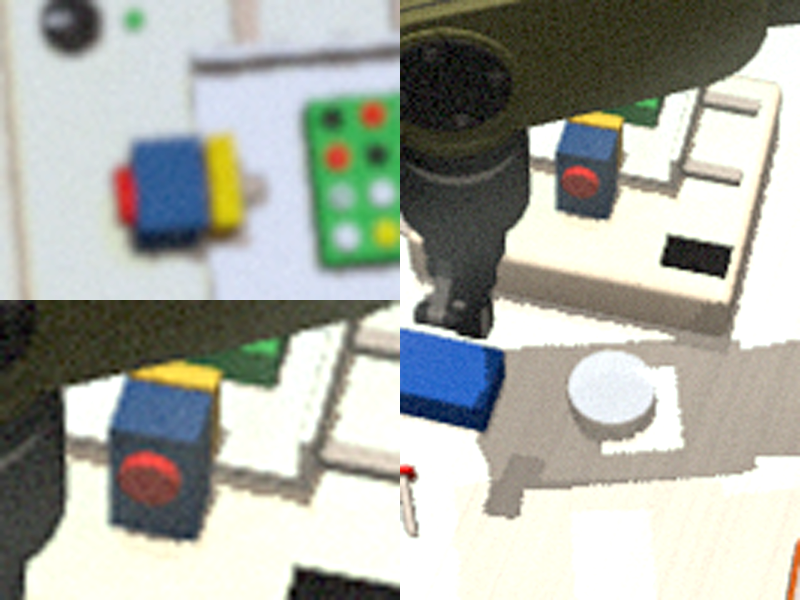

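The head sits flat on the bracket (top px ~(285,204)), the nose sticks out beyond the lug (~(311,203)), and the arm is clear. I'll hand it in.

```bash
python3 -c "
from bench import bot
print(bot.finish_job())"
```

```text
the job is handed in; nothing more can be done
None
```

The job is handed in: the platform's lug is lined up with the bracket, the locking pin is pushed home through both with its head against the bracket, and I moved none of the other loose things; the arm's clock stood at about 10.5 s of the 42 s allowed.

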